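Put the bucking bars back in their tool-control tray

TASK

Riveting is finished: pick the four steel bucking bars (straight, L-shaped heel bar, T-shaped footed bar, round mushroom bar) off the bench and set each one, gently and without dropping it, into the recess of its own outline in the tool tray, flat on the recess floor. Leave the two aluminium castings lying where they are.

Things in the scene. Friction and masses are not known exactly. Their poses are not given: they have to be found in the camera images.
- straight_bar: Loose polished steel bucking bar, about 0.64 kg, flat on the bench. Straight bar: 92 mm long (x), 26 mm wide (y), 34 mm high. Origin: centre of the bounding rectangle, on the underside, z up. Grip across the middle of its width.
- heel_bar: Loose polished steel bucking bar, about 0.65 kg, flat on the bench. L-shaped from above, 34 mm high, 80 (x) x 52 mm (y): long leg along x, y -26 to -4 mm; short leg from its +x end, x 18 to 40 mm, to y = +26 mm. Origin: centre of the bounding rectangle, on the underside, z up. Grip across the long leg at x = -6, y = -15 mm.
- footed_bar: Loose polished steel bucking bar, about 0.67 kg, flat on the bench. T-shaped from above, 34 mm high, 76 (x) x 60 mm (y): stem along x, 22 mm wide, x -38 to 16 mm; cross piece x 16 to 38 mm, 60 mm long along y. Origin: centre of the bounding rectangle, on the underside, z up. Grip across the stem at x = -5 mm.
- mushroom_bar: Loose polished steel bucking bar, about 0.44 kg, round, standing on its broad face: head 56 mm in diameter and 14 mm high, above it a stem 30 mm in diameter up to 44 mm. Origin: centre of the underside, z up the stem. Grip it by the stem, fingertips above the head.
- straight_module: Fixed black board module, 135 (x) x 102 x 18 mm, in one quarter of a grey tray (rim 23 mm high). Recess 12 mm deep, yellow floor, 104 (x) x 38 mm. Origin: centre of module and recess, on the underside (3 mm above the bench), z up; recess floor at z = 6 mm, top face at 18 mm. The straight bar lies in it along x, either way round, 6 mm of play all round.
- heel_module: Fixed black board module, 135 (x) x 102 x 18 mm, in one quarter of a grey tray (rim 23 mm high). Recess 12 mm deep, yellow floor, L-shaped like the heel bar, 6 mm wider all round. Origin: centre of module and recess, on the underside (3 mm above the bench), z up; recess floor at z = 6 mm, top face at 18 mm. The heel bar fits only with its x and y axes along the module's.
- footed_module: Fixed black board module, 135 (x) x 102 x 18 mm, in one quarter of a grey tray (rim 23 mm high). Recess 12 mm deep, yellow floor, T-shaped like the footed bar, 6 mm wider all round. Origin: centre of module and recess, on the underside (3 mm above the bench), z up; recess floor at z = 6 mm, top face at 18 mm. The footed bar fits only with its x and y axes along the module's.
- mushroom_module: Fixed black board module, 135 (x) x 102 x 18 mm, in one quarter of a grey tray (rim 23 mm high). Recess 12 mm deep, yellow floor, round, 68 mm across. Origin: centre of module and recess, on the underside (3 mm above the bench), z up; recess floor at z = 6 mm, top face at 18 mm. The mushroom bar stands in it on its head, at any turn.
- hinge_bracket: Loose sanded aluminium casting among the bars, to be left alone: foot plate 64 x 36 x 7 mm with an upright lug and eye, 44 mm high over all. Origin: centre of the underside, x along the foot, z up.
- bell_crank: Loose sanded aluminium bell crank among the bars, to be left alone: hub 32 mm across, 20 mm high at x = -26 mm; arms 9 mm high to bosses about 20 mm across, 14 mm high, at (32, 0) and (-26, 44) mm. Origin: on the underside on the long arm, z up.
Things that resemble listed ones, but are neither listed nor needed, are in the scene too. Leave any brown look-alike of the footed_module alone. What is shaped like the heel_bar but purple is not meant.

How it is judged:
By the outcome, as a careful person would: the job done as asked, in the order asked, and still so for the second after the job is handed in, with the robot touching nothing.
It also fails if it takes over 102 s, if anything falls off the work surface, if the arm or the gripper's body presses on something with over 40 N, if the wrist force passes 120 N, or if a joint passes its speed limit or range.

ROBOT

A 7-joint arm with a two-finger parallel gripper is mounted at the origin on the work surface. World frame = base frame: x ahead of the robot, y to its left, z up, the work surface at z = 0. Lengths are in m, angles in rad, forces in N, time in s.
With the tool pointing down it reaches from about 0.375 to 0.925 m from the base axis. Payload 3.1 kg.
Tool frame: the origin (TCP) lies between the finger pads; the fingertips stand 19 mm ahead of it and the grasp point (between the pads) is the TCP; z points along the fingers, y is the line along which they close (so a half turn about z gives the same grasp; the last joint's range is limited). The gripper opens to 85 mm and grips with 20 to 120 N. Pads are 22 mm wide; open, the fingers measure 114 mm over their backs; the gripper's body (76 mm by 85 mm) begins 54 mm behind the grasp point. The pads swing forward as they close: fully open they stand 13 mm farther back than shut.
Start: joints at [-1.247, 0.383, 0.044, 1.598, -0.018, 1.161, -0.05], TCP at [0.266, 0.593, 0.25] pointing down, gripper open.
Joint ranges: [-2.61, 2.61], [-0.41, 2.15], [-1.48, 1.57], [0, 2.5], [-1.57, 4.71], [0.05, 1.97], [-2.85, 2.85]. Speed limits (rad/s): [2.79, 2.79, 3.14, 3.14, 3.14, 3.14, 3.14].

INTERFACE

Orientations are given as a unit quaternion [x, y, z, w].
In Python, from bench import move_ptp, movel, move_j, move_gripper, pause, inverse_kinematics, read_camera, camera_params, MotionError, sign_off, look_for, tip_of, read_time_s, read_qpos, read_joint_vel, read_effort, read_eef_pos, read_tcp_rot, read_ft_force, read_ft_torque, read_finger_gap, read_grasp_force gives the robot as it stands. Calls block until the motion is done:
- move_ptp(position, orientation): joint-space move of the TCP to a pose.
- movel(position, orientation=None, speed=0.15): straight line of the TCP; orientation=None keeps the orientation; speed is the mean speed in m/s.
- move_j(angles): joint-space move.
- move_gripper(opening, effort=None): finger opening in m; effort is the grip in N (None keeps the last); returns when the fingers have stopped.
- pause(seconds).
- inverse_kinematics(position, orientation): joint angles nearest the present ones, or None.
- read_camera(name): name is "scene" or "top" or "wrist"; returns the picture (384x512x3 uint8, red, green, blue); there is no depth.
- camera_params(name): a dict with "K" (3x3 intrinsics, pixels), "camera_from_world" (4x4, takes a point from world to camera coordinates). Camera axes: x right, y down, z forward; pixel columns grow to the right and rows downward; lengths in m; the calibration is good to about 2 mm. A picture is of the moment at which its call begins: read the wrist's pose just before it. camera_params takes no time and is no camera call; for the wrist camera it gives the pose at the moment of the call.
A pose or a line that the arm cannot do raises MotionError and nothing moves.
- sign_off(): hands the job in; it is judged then, once.
Trained networks look in the newest picture that a camera, given by its name, has taken for a name from the list of things; names that differ only in an ending like _2 or _b are one class to them, and where a whole thing is asked for, a point or a joint stands for the part that bears it (a point fixed in the world has none). Each returns a list of dicts, best first, with "confidence" (0 to 1); they miss things now and then, are a little off and sometimes report something else, mostly with a low value. They report only what shows in the picture. A call takes as long as a camera call. They do not tell look-alikes from the thing itself.
- look_for(camera, name): "at" ([column, row] in pixels, amid what is visible of it).
- tip_of(camera, name): "at" ([column, row] in pixels: a listed point, or the origin of a listed thing).
Readings, each from a call of its own:
- read_time_s(): time.
- read_qpos(): joint angles.
- read_joint_vel(): joint speeds.
- read_effort(): joint torques, N m.
- read_eef_pos(): TCP position.
- read_tcp_rot(): TCP orientation.
- read_ft_force(): force on the tool from outside, world axes, zero at the start.
- read_ft_torque(): the same for the moment, N m.
- read_finger_gap(): finger opening in m.
- read_grasp_force(): force on a finger pad.
Only numpy, scipy, OpenCV 4.12 (cv2) and the standard library are available. Lean on these libraries where they do the work, as an engineer would, in place of code of your own. Each camera call takes 0.05 s, during which the arm holds its last target. There are 200 camera calls.

## Working session

There is one attempt and no reset: what is moved stays moved. The work goes in short steps, each a Python script; the robot and the scene stay as the last script left them, time stands still between calls to the robot, and variables do not carry over. Pictures are saved under pics/ and viewed, at most 14 in all, crops included, and the job is handed in when it is done.

```bash
mkdir -p pics; ls
python3 - <<'E'
from bench import *
import cv2,numpy as np
for c in ("top","scene"):
    im=read_camera(c); cv2.imwrite(f"pics/{c}0.png",im[:,:,::-1])
    p=camera_params(c); print(c,p["K"].tolist(),np.round(p["camera_from_world"],3).tolist())
    for n in "straight_bar heel_bar footed_bar mushroom_bar straight_module heel_module footed_module mushroom_module hinge_bracket bell_crank".split():
        print(n,[(np.round(d["at"]).tolist(),round(d["confidence"],2)) for d in tip_of(c,n)[:4]])
print(read_time_s(),read_tcp_rot())
E
```

```text
pics
top [[356.8441818879553, 0.0, 256.372675183208], [0.0, 356.8441818879553, 188.34141410883058], [0.0, 0.0, 1.0]] [[-0.007, -1.0, -0.018, 0.155], [-0.993, 0.01, -0.121, 0.501], [0.121, 0.017, -0.992, 1.291], [0.0, 0.0, 0.0, 1.0]]
straight_bar [([318.0, 198.0], 0.54)]
heel_bar [([376.0, 229.0], 0.7), ([357.0, 200.0], 0.67)]
footed_bar [([350.0, 171.0], 0.62)]
mushroom_bar [([392.0, 201.0], 0.73)]
straight_module [([245.0, 159.0], 0.61)]
heel_module [([220.0, 153.0], 0.66), ([319.0, 198.0], 0.66)]
footed_module [([129.0, 209.0], 0.96), ([241.0, 195.0], 0.61)]
mushroom_module []
hinge_bracket [([390.0, 167.0], 0.57)]
bell_crank [([314.0, 161.0], 0.64)]
scene [[479.8846803445248, 0.0, 265.83962850284587], [0.0, 479.8846803445248, 184.06692191784072], [0.0, 0.0, 1.0]] [[0.333, 0.942, 0.023, -0.286], [0.573, -0.183, -0.799, -0.216], [-0.749, 0.279, -0.601, 1.719], [0.0, 0.0, 0.0, 1.0]]
straight_bar [([192.0, 204.0], 0.66)]
heel_bar [([115.0, 194.0], 0.88), ([142.0, 216.0], 0.71)]
footed_bar [([159.0, 243.0], 0.94)]
mushroom_bar [([87.0, 224.0], 0.75)]
straight_module [([307.0, 223.0], 0.79)]
heel_module [([341.0, 214.0], 0.69), ([304.0, 224.0], 0.35), ([90.0, 226.0], 0.16)]
footed_module [([406.0, 153.0], 0.88), ([294.0, 188.0], 0.6)]
mushroom_module [([324.0, 187.0], 0.96)]
hinge_bracket [([94.0, 260.0], 0.91), ([209.0, 242.0], 0.55)]
bell_crank [([209.0, 241.0], 0.8)]
1.1 [ 2.09278722e-01  9.77856030e-01  1.41682313e-05 -2.50408689e-05]
```

Run:
```python
import cv2
a=cv2.imread("pics/top0.png")[120:270,90:430]
cv2.imwrite("pics/top0c.png",cv2.resize(a,None,fx=2.35,fy=2.35,interpolation=cv2.INTER_CUBIC))
```

```text
(no output)
```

View pics/top0c.png

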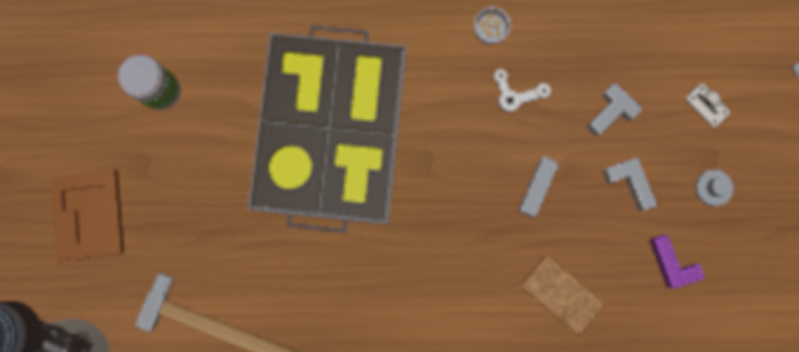

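View pics/scene0.png

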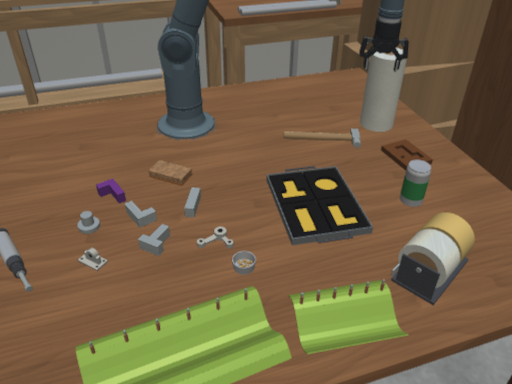

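The top view shows the tray around (230,174), with recesses L top-left, straight top-right, round bottom-left and T bottom-right. The bars are right of it: straight (319,198), T (352,165), L (358,198), mushroom (394,200). The purple L at (378,231) and the brown board at (127,211) are decoys.

```bash
cat > h.py <<'E'
from bench import *
import cv2,numpy as np
from scipy.spatial.transform import Rotation as R
def unproj(P,px,z):
    K,T=P["K"],np.array(P["camera_from_world"])
    d=T[:3,:3].T@np.linalg.inv(K)@np.array([px[0],px[1],1.]); o=-T[:3,:3].T@T[:3,3]
    return o+d*(z-o[2])/d[2]
def proj(P,X):
    K,T=P["K"],np.array(P["camera_from_world"]); c=(T[:3,:3]@np.asarray(X).T).T+T[:3,3]; u=(np.asarray(K)@c.T).T
    return u[:,:2]/u[:,2:]
def down(yaw): # tool z down, tool y axis (closing) at world angle yaw
    y=np.array([np.cos(yaw),np.sin(yaw),0]);z=np.array([0,0,-1.]);x=np.cross(y,z)
    return R.from_matrix(np.c_[x,y,z]).as_quat()
E
python3 - <<'E'
from h import *
P=camera_params("top")
for n,x,y,z in [("tray",229.6,174.5,.01),("st",319,198,.034),("T",352,165,.034),("L",358,198,.034),("mu",394,200,.044),("hammer",160,250,.02),("can",150,152,.1)]: print(n,unproj(P,(x,y),z).round(3))
W=camera_params("wrist");T=np.array(W["camera_from_world"]);o=-T[:3,:3].T@T[:3,3]
Rt=R.from_quat(read_tcp_rot())
print(W["K"][0], "cam in tool",Rt.inv().apply(o-read_eef_pos()).round(3),"axes in tool\n",(Rt.inv().as_matrix()@T[:3,:3].T).round(3), read_qpos())
for p in [(.45,.08,.35),(.5,-.34,.4)]:
  for yaw in np.arange(-1.57,3.2,1.57/2):
    q=inverse_kinematics(p,down(yaw)); print(p,round(yaw,2),None if q is None else np.round(q,2))
E
```

```text
tray [0.559 0.252 0.01 ]
st [ 0.464 -0.079  0.034]
T [ 0.586 -0.205  0.034]
L [ 0.463 -0.222  0.034]
mu [ 0.454 -0.349  0.044]
hammer [0.279 0.508 0.02 ]
can [0.629 0.53  0.1  ]
[308.16974294   0.         254.95071143] cam in tool [ 0.074  0.    -0.124] axes in tool
 [[ 0.    -0.958 -0.287]
 [ 1.     0.    -0.   ]
 [ 0.    -0.287  0.958]] [-1.24682481  0.38288635  0.04386838  1.59787727 -0.01792104  1.16120082
 -0.04987039]
(0.45, 0.08, 0.35) -1.57 [-0.89 -0.12  0.59  1.93  0.07  1.31 -1.9 ]
(0.45, 0.08, 0.35) -0.78 [-0.89 -0.12  0.59  1.93  0.07  1.31 -1.11]
(0.45, 0.08, 0.35) 0.0 [-0.85 -0.11  0.55  1.93  0.06  1.3  -0.32]
(0.45, 0.08, 0.35) 0.78 [-0.79 -0.1   0.49  1.93  0.05  1.3   0.47]
(0.45, 0.08, 0.35) 1.57 [-0.73 -0.1   0.44  1.93  0.04  1.3   1.26]
(0.45, 0.08, 0.35) 2.36 [-0.7  -0.09  0.41  1.93  0.04  1.3   2.05]
(0.45, 0.08, 0.35) 3.14 [-0.67 -0.09  0.38  1.93  0.04  1.3   2.84]
(0.5, -0.34, 0.4) -1.57 [-0.2   0.28  0.91  1.55 -0.22  1.43 -0.85]
(0.5, -0.34, 0.4) -0.78 [-0.21  0.28  0.92  1.55 -0.23  1.43 -0.06]
(0.5, -0.34, 0.4) 0.0 [-0.21  0.28  0.92  1.55 -0.23  1.43  0.73]
(0.5, -0.34, 0.4) 0.78 [ 0.13  0.22  0.48  1.53 -0.1   1.42  1.4 ]
(0.5, -0.34, 0.4) 1.57 [ 0.85  0.24 -0.39  1.5   0.09  1.43  2.03]
(0.5, -0.34, 0.4) 2.36 [ 1.43  0.46 -1.24  1.47  0.44  1.52  2.56]
(0.5, -0.34, 0.4) 3.14 [-0.45  0.5   1.39  1.55 -0.49  1.5  -2.19]
```

```bash
python3 - <<'E'
from h import *
import pickle
e=read_eef_pos(); q=down(np.pi/2); D={}
movel([e[0],e[1],.32],speed=.3)
for n,p in [("tray",(.52,.252,.26)),("bars",(.48,-.21,.26))]:
    move_ptp(p,q); pause(.3)
    P=camera_params("wrist"); im=read_camera("wrist"); D[n]=(P,im); cv2.imwrite(f"pics/w_{n}.png",im[:,:,::-1])
    for m in (["straight_module","heel_module","footed_module","mushroom_module"] if n=="tray" else ["straight_bar","heel_bar","footed_bar","mushroom_bar"]):
        print(m,[(np.round(d["at"]).tolist(),round(d["confidence"],2),unproj(P,d["at"],.009 if n=="tray" else .0)[:2].round(3)) for d in tip_of("wrist",m)[:3]])
pickle.dump(D,open("v.pkl","wb"))
print(read_time_s())
E
python3 -c "
import cv2,numpy as np
a=cv2.imread('pics/w_tray.png');b=cv2.imread('pics/w_bars.png')
cv2.imwrite('pics/both.png',cv2.resize(np.vstack([a[40:340],b[30:350]]),(495,600)) if 0 else np.vstack([a[40:340],b[50:350]]))"
```

```text
straight_module [([214.0, 237.0], 0.73, array([0.623, 0.199]))]
heel_module [([286.0, 248.0], 0.97, array([0.639, 0.295]))]
footed_module [([222.0, 134.0], 0.64, array([0.487, 0.213]))]
mushroom_module []
straight_bar [([361.0, 146.0], 0.62, array([ 0.464, -0.077]))]
heel_bar [([184.0, 43.0], 0.74, array([ 0.347, -0.29 ])), ([244.0, 142.0], 0.58, array([ 0.459, -0.222]))]
footed_bar [([264.0, 232.0], 0.97, array([ 0.581, -0.196]))]
mushroom_bar [([136.0, 142.0], 0.82, array([ 0.46 , -0.357]))]
5.8583
```

View pics/both.png

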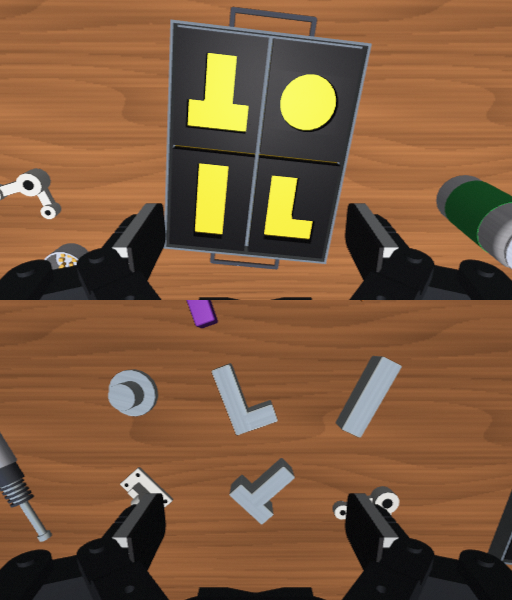

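Wrist views: in the tray, T (217,92), circle (308,102), straight (211,200) and L (288,207). On the bench, mushroom (132,393), L (243,400), straight (370,396) and T (262,490); the purple L is at the top edge. Everything is cleanly visible, so I'll fit silhouettes.

```bash
cat > fit.py <<'E'
from h import *
from scipy.optimize import minimize
def rect(x0,x1,y0,y1): return np.array([[x0,y0],[x1,y0],[x1,y1],[x0,y1]])/1e3
def circ(r): t=np.linspace(0,2*np.pi,40,endpoint=False); return r/1e3*np.c_[np.cos(t),np.sin(t)]
SH={"straight":[(rect(-46,46,-13,13),0,.034)],
"heel":[(rect(-40,40,-26,-4),0,.034),(rect(18,40,-26,26),0,.034)],
"footed":[(rect(-38,38,-11,11),0,.034),(rect(16,38,-30,30),0,.034)],
"mushroom":[(circ(28),0,.014),(circ(15),.014,.044)]}
FL={"straight":[rect(-52,52,-19,19)],"heel":[rect(-46,46,-32,2),rect(12,46,-32,32)],
"footed":[rect(-44,44,-17,17),rect(10,44,-36,36)],"mushroom":[circ(34)]}
S=4
def fill(polys,shape,P):
    m=np.zeros((shape[0]*S,shape[1]*S),np.uint8)
    for p in polys:
        u=proj(P,p)
        cv2.fillPoly(m,[np.round(((u+.5)*S-.5)*16).astype(np.int32)],1,shift=4)
    return m
def place(poly,s,z):
    c,d=np.cos(s[2]),np.sin(s[2]); xy=poly@np.array([[c,d],[-d,c]])+s[:2]
    return np.c_[xy,np.full(len(xy),z)]
def render(kind,tray,s,P,shape,z0=0):
    if tray:
        return fill([place(p,s,.009) for p in FL[kind]],shape,P)&fill([place(p,s,.021) for p in FL[kind]],shape,P)
    m=np.zeros((shape[0]*S,shape[1]*S),np.uint8)
    for p,a,b in SH[kind]:
        pts=np.r_[place(p,s,z0+a),place(p,s,z0+b)]; u=proj(P,pts).astype(np.float32)
        h=cv2.convexHull(u)[:,0]
        cv2.fillPoly(m,[np.round(((h+.5)*S-.5)*16).astype(np.int32)],1,shift=4)
    return m
def mask(im,tray):
    r,g,b=[im[...,i].astype(int) for i in range(3)]
    m=((r-b>80)&(r>150)&(g>150)) if tray else (r-b<12)&(b>30)
    return m.astype(np.uint8)
def fit(kind,tray,im,P,xy,z0=0,yaws=None):
    m=mask(im,tray); n,l,st,c=cv2.connectedComponentsWithStats(m)
    seed=proj(P,[[*xy,.009 if tray else .02]])[0]
    i=1+min(range(n-1),key=lambda i:np.hypot(*(c[i+1]-seed)) if st[i+1,4]>150 else 1e9)
    x,y,w,h,A=st[i]; x-=8;y-=8;w+=16;h+=16
    x=max(x,0);y=max(y,0)
    comp=(l[y:y+h,x:x+w]==i).astype(np.uint8); comp=cv2.morphologyEx(np.pad(comp,8),cv2.MORPH_CLOSE,np.ones((3,3)))[8:-8,8:-8]
    Q={"K":np.array(P["K"])-np.array([[0,0,x],[0,0,y],[0,0,0]]),"camera_from_world":P["camera_from_world"]}
    big=cv2.resize(comp,None,fx=S,fy=S,interpolation=cv2.INTER_LINEAR if 0 else cv2.INTER_NEAREST)
    def cost(s):
        r=render(kind,tray,s,Q,comp.shape,z0); return 1-(r&big).sum()/max(1,(r|big).sum())
    ctr=unproj(P,c[i],.009 if tray else .017)[:2]; best=None
    for t in (yaws if yaws is not None else ([0.] if kind=="mushroom" else np.arange(-np.pi,np.pi,np.pi/8))):
        s0=np.array([*ctr,t])
        r=minimize(cost,s0,method="Nelder-Mead",options=dict(initial_simplex=s0+np.array([[0,0,0],[.012,0,0],[0,.012,0],[0,0,.25]]),xatol=1e-4,fatol=1e-4,maxiter=150))
        if best is None or r.fun<best.fun: best=r
    return best.x,1-best.fun
E
cat > run1.py <<'E'
from fit import *
import pickle,json
D=pickle.load(open("v.pkl","rb")); out={}
for v,tray,seeds in [("tray",1,dict(straight=(.623,.199),heel=(.639,.295),footed=(.487,.213),mushroom=(.5,.31))),("bars",0,dict(straight=(.464,-.077),heel=(.459,-.222),footed=(.581,-.2),mushroom=(.46,-.357)))]:
    P,im=D[v]
    for k,xy in seeds.items():
        s,q=fit(k,tray,im,P,xy); s[2]=(s[2]+np.pi)%(2*np.pi)-np.pi; out[k+("_t" if tray else "")]=s.tolist(); print(v,k,s.round(4),round(q,3))
json.dump(out,open("poses.json","w"))
E
python3 run1.py
```

```text
tray straight [ 0.625   0.1951 -0.1103] 0.974
tray heel [ 0.6366  0.3014 -0.1111] 0.971
tray footed [ 0.4856  0.2105 -0.1096] 0.974
tray mushroom [ 0.4973  0.317  -0.0559] 0.981
bars straight [ 0.4613 -0.077  -0.446 ] 0.924
bars heel [ 0.4594 -0.2204  0.3503] 0.931
bars footed [ 0.5787 -0.1941 -0.7795] 0.909
bars mushroom [ 0.4591 -0.3571  0.3472] 0.94
```

Run:
```python
from fit import *
import pickle,json
D=pickle.load(open("v.pkl","rb"));O=json.load(open("poses.json"));P,im=D["bars"]
big=cv2.resize(im[:,:,::-1],None,fx=4,fy=4,interpolation=cv2.INTER_CUBIC)
mk=cv2.resize(mask(im,0),None,fx=4,fy=4,interpolation=0)
for k in SH:
    r=render(k,0,O[k],P,im.shape[:2]); 
    for m,c in ((mk&cv2.dilate(r,np.ones((40,40))),(255,0,255)),(r,(0,255,0))):
        cv2.drawContours(big,cv2.findContours(m,cv2.RETR_EXTERNAL,cv2.CHAIN_APPROX_NONE)[0],-1,c,1)
cv2.imwrite("pics/ov.png",cv2.resize(big[430:1120,400:1640],None,fx=.64,fy=.64,interpolation=cv2.INTER_AREA))
```

```text
(no output)
```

View pics/ov.png

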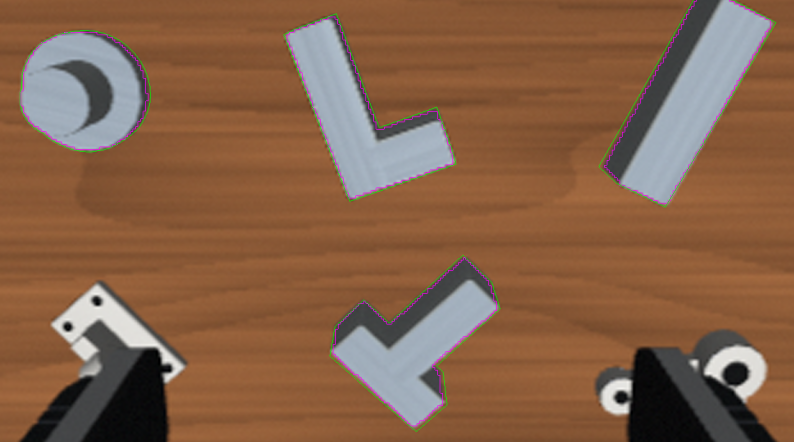

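The fitted outlines match all four bars. Starting with the straight bar.

```bash
cat > job.py <<'E'
from h import *
import json,sys
O=json.load(open("poses.json"))
GR={"straight":(0,0,.034,0.026),"heel":(-.006,-.015,.034,.022),"footed":(-.005,0,.034,.022),"mushroom":(0,0,.036,.030)}
def tool(s,g): 
    c,d=np.cos(s[2]),np.sin(s[2]); return np.array([s[0]+c*g[0]-d*g[1],s[1]+d*g[0]+c*g[1]])
H=.15
def pick(k):
    s=O[k]; 
    if k=="mushroom": s=[s[0],s[1],-.1]
    g=GR[k]; p=tool(s,g); q=down(s[2]+np.pi/2)
    move_ptp([*p,H],q); move_gripper(g[3]+.03)
    movel([*p,g[2]+.03],speed=.2); movel([*p,g[2]],speed=.05)
    move_gripper(0,70); pause(.2)
    print("gap",read_finger_gap(),"f",read_grasp_force(),"tcp",read_eef_pos().round(4))
    f0=read_ft_force(); movel([*p,g[2]+.02],speed=.08); movel([*p,H],speed=.2); pause(.2)
    print("lift gap",read_finger_gap(),"dF",(np.array(read_ft_force())-f0).round(1),read_time_s())
def place(k,dz=0):
    s=O[k+"_t"]
    if k=="mushroom": s=[s[0],s[1],-.11]
    g=GR[k]; p=tool(s,g); q=down(s[2]+np.pi/2); zt=.009+g[2]
    move_ptp([*p,H],q); movel([*p,zt+.025],q,speed=.2); movel([*p,zt+.003],speed=.05); pause(.15)
    f0=np.array(read_ft_force()); z=zt+.003
    while z>zt-.003:
        z-=.0005; movel([*p,z],speed=.02); df=np.array(read_ft_force())-f0
        if np.abs(df).max()>3: break
    print("contact z off",round(z-zt,4),"df",df.round(1))
    move_gripper(g[3]+.014); pause(.1)
    movel([*p,zt+.03],speed=.08); movel([*p,H],speed=.25); print(read_time_s())
E
python3 - <<'E'
from job import *
pick("straight")
E
```

```text
gap 0.024314179217064746 f 70.35565495491028 tcp [ 0.4617 -0.0772  0.0346]
lift gap 0.023962693332935624 dF [  1.8   0.3 -10.9] 10.1417
```

Run:
```python
from job import *
place("straight")
im=read_camera("wrist"); cv2.imwrite("pics/p1.png",im[60:360,:,::-1])
```

```text
contact z off 0.0 df [-0.9  0.8  6. ]
15.5333
```

View pics/p1.png

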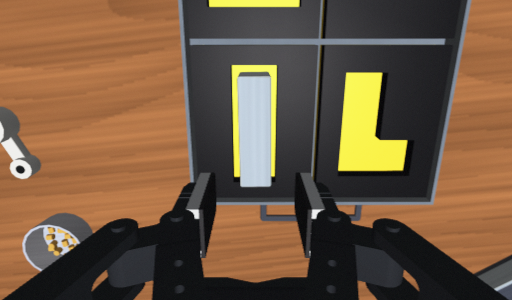

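The straight bar sits centred in its recess (column 255, rows 72-186), and contact came exactly at the nominal floor height. Next is the heel bar.

Run:
```python
from job import *
pick("heel")
assert read_finger_gap()>.015
place("heel")
im=read_camera("wrist"); cv2.imwrite("pics/p2.png",im[60:360,:,::-1])
```

```text
gap 0.020334581777405384 f 70.5914855003357 tcp [ 0.4594 -0.2371  0.0346]
lift gap 0.02039816665254504 dF [  0.9   0.2 -12.6] 20.7
contact z off 0.0005 df [-0.7 -0.9  3.6]
26.6083
```

View pics/p2.png

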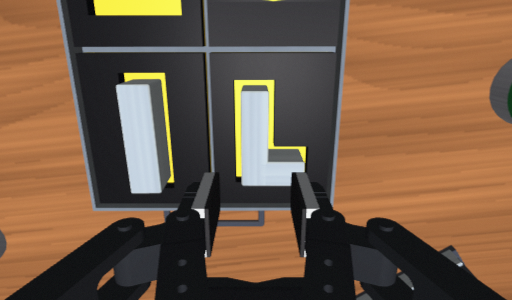

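The heel bar is inside its L recess (255,135) and the straight bar hasn't moved. Now the footed and mushroom bars.

Run:
```python
from job import *
pick("footed")
assert read_finger_gap()>.015
place("footed")
pick("mushroom")
assert read_finger_gap()>.02
place("mushroom")
e=read_eef_pos(); move_ptp([.5,.252,.26],down(np.pi/2)); pause(.2)
import pickle
P=camera_params("wrist"); im=read_camera("wrist"); pickle.dump((P,im),open("v2.pkl","wb")); cv2.imwrite("pics/fin.png",im[:,:,::-1]); print(read_time_s())
```

```text
gap 0.020235551836365745 f 71.9628095626831 tcp [ 0.5753 -0.1912  0.0347]
lift gap 0.020351904109337526 dF [  0.7   0.2 -13.6] 31.8583
contact z off 0.0005 df [-1.3 -1.4  4.3]
37.3083
gap 0.028250733099608807 f 69.71890338230878 tcp [ 0.4594 -0.3576  0.0366]
lift gap 0.0279526249209819 dF [ -0.1  -0.1 -10.5] 42.8333
contact z off 0.0 df [-1.7 -1.1  7.3]
49.4
50.225
```

View pics/fin.png

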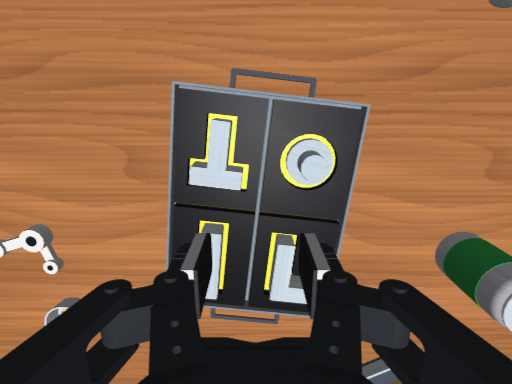

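All four bars are in their own recesses with yellow showing around them, and every contact came within 0.5 mm of floor height, so they lie flat. The bell crank hasn't moved and the gripper is clear.

```bash
python3 -c "
from bench import *
print(sign_off())"
```

```text
the job is handed in; nothing more can be done
None
```

All four bucking bars are set flat in their own recesses, the two castings were left alone, and the job was handed in at about 50 s of the 102 s allowed.

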